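Shut and lock the lathe's headstock panel

TASK

The access panel on top of the lathe's headstock stands ajar. Push it down with the fingertips until it is fully shut, then set the fingertips in the slot of the round quarter-turn fastener and turn it clockwise, as far as it goes, so that the panel locks; finish clear of everything. Only push: do not pinch the panel, touch its underside or raise it, leave the fastener unturned until the panel is down, and leave everything lying around where it is.

Things in the scene. Friction and masses are not known exactly. Their poses are not given: they have to be found in the camera images.
- lathe: green bench wood lathe, fixed (lengths here and below in mm). Origin on the bench under the headstock box; own -x is the front (robot side), y runs along the bed to the tailstock, z up. Headstock box: x -125 to 175, y -150 to 150, top z 150. The hinged panel covers its top from x -125 to 105; behind is a fixed ledge at z 150. Spindle and bed at y > 150, no higher than z 155
- panel (a joint): angle (rad) of the access panel, a green plate 230 (hinge to front edge) x 300 x 10, 0.65 kg: 0 = shut flush, growing as its front edge rises. A stiff hinge: it stays where it is left; pushing it down at push_spot takes about 2 to 5 N. Its underside (geom panel_c0, a plate 195 x 250 x 3) is not to be touched
- panel_hinge (a point): middle of the hinge line, in lathe coordinates (105, 0, 150); the hinge runs along lathe y, axes as the lathe's
- push_spot (a point): point on the top face of the panel, on the plain flat strip by the free front edge: 195 from the hinge line, lathe y = 70, and 10 above the hinge line when shut. Shut, it is at lathe (-90, 70, 160). Moves with the panel
- slot (a point): centre of the floor of the slot in the round steel cam fastener on the panel; moves with both. Panel shut: at lathe (-15, -45, 163). Cam: disc of diameter 90, one straight slot across it along this point's own y, 38 wide, 14 deep; z points up out of the panel. The closed fingertips fit in either half of the slot
- cam (a joint): angle (rad) of the cam: 0 = slot along the hinge line, unlocked; grows clockwise seen from above to a hard stop at 1.571, slot square to the hinge line, locked. Turning takes 0.12 N m; it stays where left. A tongue beneath swings under a keeper inside the front wall: turned with the panel not fully shut, it fouls the keeper; locked, it holds the panel down
- collar (a point): centre of the panel's top face under the cam, on the cam's axis. The fixed aluminium collar round the cam closes the slot's ends: inner diameter 96, outer 114, standing 18 above the panel face (15 above the slot's floor)
- chuck_key: bystander, loose: steel T-shaped chuck key, 110 x 80 x 16, lying on the bench in front of the headstock; origin at the centre of its underside
- wood_blank: bystander, loose: square wooden turning blank 40 x 160 x 40, lying on the bench in front of the lathe bed; origin at the centre of its underside
- wax_tin: bystander, loose: round aluminium wax tin, diameter 54, 45 tall, on the ledge at the rear of the headstock behind the hinge (ledge top at the height of the closed panel's underside); origin at the centre of its underside
- drive_centre: bystander, loose: pointed steel drive centre standing upright, diameter 26, 68 tall, on the same rear ledge; origin at the centre of its underside
- oil_bottle: bystander, loose: white plastic bottle, diameter 56, 150 tall, on the bench to the right of the headstock; origin at the centre of its underside
- mug: bystander, loose: white mug, diameter 80, 90 tall, on the bench to the right of the headstock; origin at the centre of its underside
- sanding_block: bystander, loose: cork sanding block 90 x 60 x 35, on the bench in front of the headstock; origin at the centre of its underside

How it is judged:
On the way, in this order (a step that is already met when the one before it is completed fails the run):
1. the panel is pushed shut while the fastener is still unlocked (value of joint panel below 0.03 rad and value of joint cam below 0.6 rad), for 0.2 s.
2. the fastener is turned to its locked position with the panel shut (value of joint panel below 0.03 rad and value of joint cam above 1.42 rad), for 0.2 s.
At the end, for the whole second after the job is handed in: The panel is shut (joint within 0.03 rad of flush), the cam is turned clockwise to within 0.15 rad of its stop (joint above 1.42 rad), and every bystander is at rest within 30 mm of where it started (all of step 2 and value of joint cam below 1.65 rad and distance of each of chuck_key, wood_blank, wax_tin, drive_centre, oil_bottle, mug, sanding_block from where it was at the start of the episode below 0.03 m and linear speed of each of chuck_key, wood_blank, wax_tin, drive_centre, oil_bottle, mug, sanding_block below 0.03 m/s); the robot touches nothing.
It fails at once if the panel is raised or swung further open (value of joint panel above 0.6 rad).
It fails at once if the underside of the panel is touched: pinched or hooked (contact force between the fingers and panel_c0 above 0.5 N).
It fails at once if the fastener is turned while the panel is not down (value of joint panel above 0.1 rad and value of joint cam above 0.7 rad).
It fails at once if a bystander is shifted, lifted or knocked over (30 mm) (distance of any of chuck_key, wood_blank, wax_tin, drive_centre, oil_bottle, mug, sanding_block from where it was at the start of the episode above 0.03 m).
It also fails if it takes over 48 s, if anything falls off the work surface, if the arm or the gripper's body presses on something with over 40 N, if the wrist force passes 120 N, or if a joint passes its speed limit or range.

ROBOT

A 7-joint arm with a two-finger parallel gripper is mounted at the origin on the work surface. World frame = base frame: x ahead of the robot, y to its left, z up, the work surface at z = 0. Lengths are in m, angles in rad, forces in N, time in s.
With the tool pointing down it reaches from about 0.425 to 1.025 m from the base axis. Payload 9.4 kg.
Tool frame: the origin (TCP) lies midway between the tips of the shut fingers; the grasp point (between the pads) lies grip_point_offset behind it (grip_point_offset is the distance from the TCP to the grasp point, in m); x points along the fingers, y is the direction in which the jaws open and shut, and the axes are right-handed (so a half turn about x gives the same grasp; the last joint's range is limited). The gripper opens to 85 mm and grips with 20 to 120 N. Pads are 22 mm wide; open, the fingers measure 114 mm over their backs; the gripper's body (76 mm by 85 mm) begins 54 mm behind the grasp point. The pads swing forward as they close: fully open they stand 13 mm farther back than shut.
Start: joints at [-1.22, 0.599, -0.003, 1.599, 0.002, 0.943, -0.08], TCP at [0.301, 0.66, 0.231] pointing down, gripper open.
Joint ranges: [-2.57, 2.57], [-0.35, 1.97], [-1.29, 1.29], [0.11, 2.56], [-1.05, 4.19], [0.11, 1.86], [-2.63, 2.63]. Speed limits (rad/s): [2.22, 2.22, 3.01, 3.01, 3.14, 3.14, 3.14].

INTERFACE

Orientations are given as a unit quaternion [x, y, z, w].
In Python, from workcell import * gives the robot as it stands.
- The arm moves only by the tool jog_arm, never from a script. Its argument "steps" is one flat list of numbers, 5 for each row, row after row: the shift along the tool's x, y, z in cm, then the turn about the tool's x in rad, then the gripper's target within -1 to 1 (shut at 1, half-way at 0, fully open at -1). In form: [dx, dy, dz, twist, fingers, dx, dy, dz, twist, fingers, ...]. A call has exactly 10 rows; each row is the pose to reach, as a shift and turn from the pose commanded when the call began, along the tool's axes at that moment; what a row does not reach only later rows make up. A row lasts 1/12 s, in which the tool goes at most 41.7 mm and 7.16 degrees, less where a joint would pass 70% of its speed; a pose out of reach is approached as far as the arm can. A call with a gripper value outside its range is refused whole. The fingers move at their own pace and stop on an object; "squeeze" is the grip in N (left out, the last holds). Time passes only in rows, so rows that repeat a pose let the fingers close, or fill a call up. It gives the time, the measured TCP pose, the force and the opening at its end, in the units of the state.
- get_obs(): the state, without advancing time (a new reading comes with each control period).
- get_image(name): name is "scene" or "top"; returns the picture (420x560x3 uint8, blue, green, red); there is no depth.
- get_calibration(name): a dict with "intrinsics" (3x3 intrinsics, pixels), "k1" (the pictures are not rectified: a ray, as slopes to the right and down, at radius r is drawn at 1 + k1 r^2 times it, then the intrinsics apply), "R" (3x3) and "t" (3): a world point X has camera coordinates R X + t. Camera axes: x right, y down, z forward; pixel columns grow to the right and rows downward; lengths in m; the calibration is good to about 2 mm. A picture is of the moment at which its call begins. get_calibration takes no time and is no camera call.
- close_job(): hands the job in, once; it reports no verdict.
Trained networks look in the newest picture that a camera, given by its name, has taken for a name from the list of things; names that differ only in an ending like _2 or _b are one class to them, and where a whole thing is asked for, a point or a joint stands for the part that bears it (a point fixed in the world has none). Each returns a list of dicts, best first, with "confidence" (0 to 1); they miss things now and then, are a little off and sometimes report something else, mostly with a low value. They report only what shows in the picture. A call takes as long as a camera call.
- outline_of(name, camera): "mask" (420x560 bool, what is visible of it).
- tip_of(name, camera): "position" ([x, y, z] in m, in world coordinates, good to about 4 mm: a listed point, or the origin of a listed thing).
The state is a dict: "time": time; "qpos": joint angles; "dq": joint speeds; "joint_torque": joint torques, N m; "ee_pos": TCP position; "eef_rot": TCP orientation; "force": force on the tool from outside, world axes, zero at the start; "torque": the same for the moment, N m; "grip_width": finger opening in m.
Only numpy, scipy, OpenCV 4.12 (cv2) and the standard library are available. Lean on these libraries where they do the work, as an engineer would, in place of code of your own. Each camera call takes 0.05 s, during which the arm holds its last target.

## Working session

There is one attempt and no reset: what is moved stays moved. The work goes in short steps, Python scripts to look and compute and a tool call to move; the robot and the scene stay as the last step left them, time stands still between calls to the robot, and variables do not carry over. Pictures are saved under pics/ and viewed, and the job is handed in when it is done.

Besides the shell and the picture viewer there is one more tool, called after ">>>" as name(argument=value, ...) on one line, values as JSON. jog_arm: Moves the arm, as the interface text tells. Its arguments: {"type":"object","properties":{"steps":{"type":"array"},"squeeze":{"type":"number"}},"required":["steps"]}

```bash
mkdir -p pics; ls
python3 - <<'E'
from workcell import *
import cv2
print(get_obs())
for c in ("scene","top"):
    cv2.imwrite(f"pics/{c}0.png",get_image(c)); 
    k=get_calibration(c); print(c,k)
    for n in ("push_spot","slot","collar","panel_hinge","lathe"):
        r=tip_of(n,c); print(n,[(x["confidence"],x["position"]) for x in r][:3])
E
```

```text
pics
{'time': 0.0, 'qpos': array([-1.21970104,  0.60016394, -0.00251947,  1.60013186,  0.0018102 ,
        0.94290604, -0.07977541]), 'dq': array([-1.18720011e-03,  1.23719679e-03,  5.22428211e-05, -1.34528425e-03,
       -1.49846537e-03, -1.10948074e-03,  5.50420948e-04]), 'joint_torque': array([ 2.06559889e-03, -7.76455593e+01,  1.56550717e+00, -2.58004189e+01,
        1.22923404e-02,  8.88316281e-03,  1.21945573e-05]), 'ee_pos': array([0.30061159, 0.659217  , 0.23038856]), 'eef_rot': array([ 0.14950878,  0.69105934, -0.15063869,  0.69093567]), 'force': array([-0.3749539 , -0.04536909,  0.18244663]), 'torque': array([ 0.0203409 ,  0.01641227, -0.02184387]), 'grip_width': 0.08544692791413509}
scene {'intrinsics': array([[518.17837987,   0.        , 275.34947852],
       [  0.        , 518.17837987, 216.7010342 ],
       [  0.        ,   0.        ,   1.        ]]), 'k1': -0.019788853413271336, 'R': array([[ 0.1598243 , -0.98707976,  0.0113899 ],
       [-0.89355574, -0.14956577, -0.4233063 ],
       [ 0.41954062,  0.05747712, -0.90591503]]), 't': array([-0.06426069,  0.57854116,  0.
[... 222 characters left out ...]
 (0.24, [0.3616, -0.1041, 0.0047])]
lathe []
top {'intrinsics': array([[446.64778249,   0.        , 280.48977795],
       [  0.        , 446.64778249, 200.4457538 ],
       [  0.        ,   0.        ,   1.        ]]), 'k1': -0.11394993203571771, 'R': array([[-4.04474187e-04, -9.99996368e-01,  2.66473510e-03],
       [-9.71740786e-01, -2.35968562e-04, -2.36050393e-01],
       [ 2.36050165e-01, -2.68490808e-03, -9.71737161e-01]]), 't': array([0.03154275, 0.61954986, 1.00187371])}
push_spot [(0.88, [0.4862, -0.0419, 0.2177])]
slot [(0.66, [0.5895, -0.1302, 0.1997])]
collar [(0.93, [0.5912, -0.135, 0.197])]
panel_hinge [(0.63, [0.6818, -0.058, 0.1521])]
lathe [(0.44, [0.3636, -0.1003, 0.0038])]
```

View pics/scene0.png

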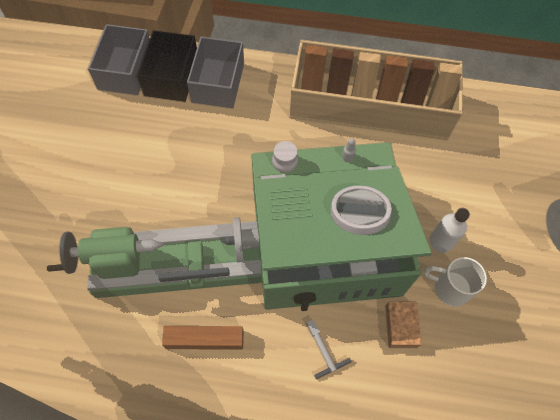

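View pics/top0.png

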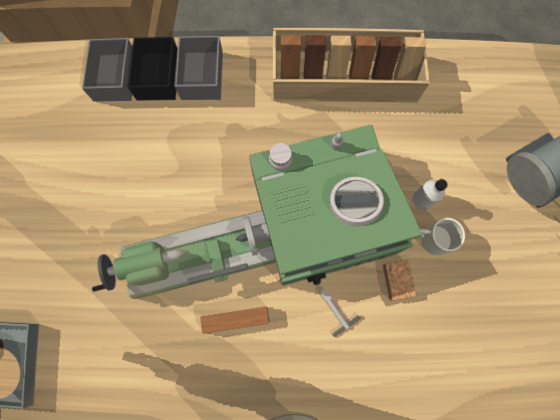

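The top view shows the headstock with the panel ajar: collar at about (357,201) and hinge line running from (265,178) to (375,153). The chuck key, block, mug and bottle all sit clear of the panel. Next I'll refine the lathe pose from the panel corners.

```bash
cat > h.py <<'E'
from workcell import *
import numpy as np, cv2
from scipy.optimize import least_squares
from scipy.spatial.transform import Rotation as Ro
def proj(cam,X):
    k=get_calibration(cam); X=np.atleast_2d(X)
    c=X@np.array(k["R"]).T+np.array(k["t"]); s=c[:,:2]/c[:,2:]
    s=s*(1+k["k1"]*(s**2).sum(1,keepdims=True)); K=np.array(k["intrinsics"])
    return s@K[:2,:2].T+K[:2,2]
def world(P,yaw,h):  # lathe mm offsets from hinge (105,0,150) -> world
    c,s=np.cos(yaw),np.sin(yaw); P=np.atleast_2d(P)/1000.
    return np.c_[h[0]+c*P[:,0]-s*P[:,1],h[1]+s*P[:,0]+c*P[:,1],.15+P[:,2]]
def panel(d,y,n,th): return [-d*np.cos(th)+n*np.sin(th),y,d*np.sin(th)+n*np.cos(th)]
E
python3 - <<'E'
import cv2
for c,(x,y,w,h) in (("scene",(240,130,190,180)),("top",(240,115,190,180))):
    cv2.imwrite(f"pics/{c}0z.png",cv2.resize(cv2.imread(f"pics/{c}0.png")[y:y+h,x:x+w],None,fx=3.3,fy=3.3,interpolation=cv2.INTER_CUBIC))
E
```

```text
(no output)
```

View pics/scene0z.png

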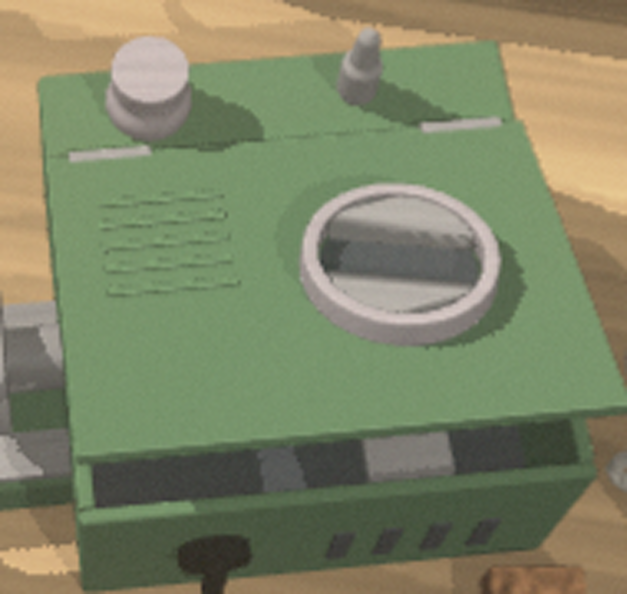

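View pics/top0z.png

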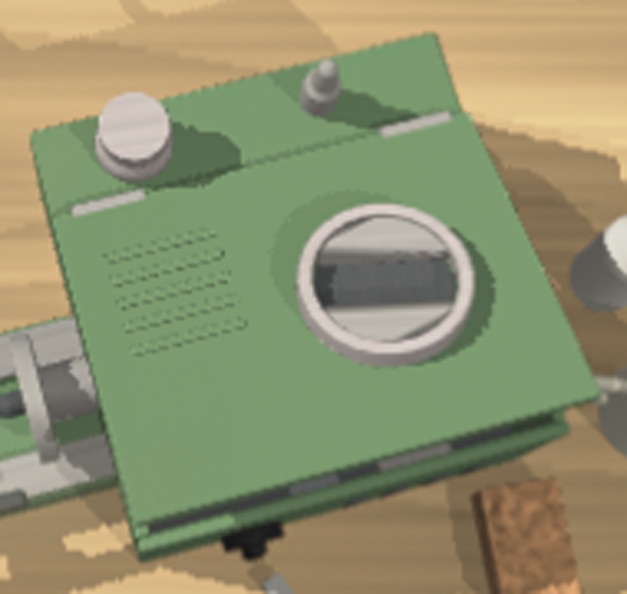

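```bash
python3 - <<'E'
from h import *
obs={"scene":[(38,78),(497,42),(78,455),(625,405)],"top":[(32,133),(436,34),(136,528),(600,393)]}
off={"scene":(240,130),"top":(240,115)}
obs={c:(np.array(v)+.5)/3.3-.5+off[c] for c,v in obs.items()}
det=[((-0),0,0)]
def f(p,full=False):
    h=p[:2];yaw=p[2];th=p[3]
    W=world([[70,150,0],[70,-150,0],panel(230,150,10,th),panel(230,-150,10,th)],yaw,h)
    r=[(proj(c,W)-obs[c]).ravel() for c in obs]
    D=world([[0,0,0],panel(195,70,10,th),panel(120,-45,10,th)],yaw,h)
    m=np.array([[.6813,-.0592,.1522],[.4868,-.0418,.2195],[.589,-.1335,.1955]])
    r.append(((D-m)/.003).ravel())
    return np.concatenate(r)
s=least_squares(f,[.68,-.06,.28,.3],loss="soft_l1")
print(s.x,np.round(f(s.x),1))
np.save("fit.npy",s.x)
h=s.x[:2];yaw=s.x[2];th=s.x[3]
for n,P in (("push",panel(195,70,10,th)),("push_shut",panel(195,70,10,0)),("slot_shut",panel(120,-45,13,0)),("axis_now",panel(120,-45,10,th))): print(n,world(P,yaw,h))
R=Ro.from_quat(get_obs()["eef_rot"]).as_matrix(); print(R.round(3)); print(np.arctan2(R[1,1],R[0,1]))
# cam angle guess: draw slot edges
for c in ("scene","top"):
    im=cv2.imread(f"pics/{c}0.png")
    x,y=off[c]; z=cv2.resize(im[y:y+180,x:x+190],None,fx=3.3,fy=3.3,interpolation=cv2.INTER_CUBIC)
    cx=.2
    for cam,col in ((0,(0,0,255)),(.2,(255,0,0))):
      for w in (-19,19):
        pts=[]
        for l in (-40,40):
            a=w*np.cos(cam)+l*np.sin(cam); b=-w*np.sin(cam)+l*np.cos(cam)
            pts.append(panel(120-a,-45+b,27,th))
        q=(proj(c,world(pts,yaw,h))-off[c])*3.3
        cv2.line(z,*[tuple(int(v) for v in t) for t in q],col,1)
    for P in ([70,150,0],[70,-150,0],panel(230,150,10,th),panel(230,-150,10,th)):
        q=(proj(c,world(P,yaw,h))[0]-off[c])*3.3; cv2.circle(z,tuple(int(v) for v in q),4,(0,255,255),1)
    cv2.imwrite(f"pics/{c}0f.png",z)
E
python3 -c "
import cv2,numpy as np
a=cv2.imread('pics/scene0f.png');b=cv2.imread('pics/top0f.png')
cv2.imwrite('pics/f2.png',np.hstack([a[140:400,230:],b[160:400,230:].copy() if 0 else b[140:400,230:]]))"
```

```text
[ 0.68039539 -0.05843269  0.26225229  0.31350612] [-0.7 -0.4  0.2 -0.7 -0.9  0.8  2.6  0.1 -0.6 -0.2  0.8 -1.2  0.4 -1.2
  1.8  0.4 -0.3  0.3 -0.7 -0.2  1.2  0.  -1.4  0.9  0.3]
push [[ 0.48607297 -0.03811743  0.21964975]]
push_shut [[ 0.47391478 -0.04138111  0.16      ]]
slot_shut [[ 0.57616491 -0.13300485  0.163     ]]
axis_now [[ 0.58479246 -0.13068892  0.19652007]]
[[ 0.     0.415  0.91 ]
 [ 0.     0.91  -0.415]
 [-1.     0.     0.   ]]
1.1430032695829846
```

View pics/f2.png

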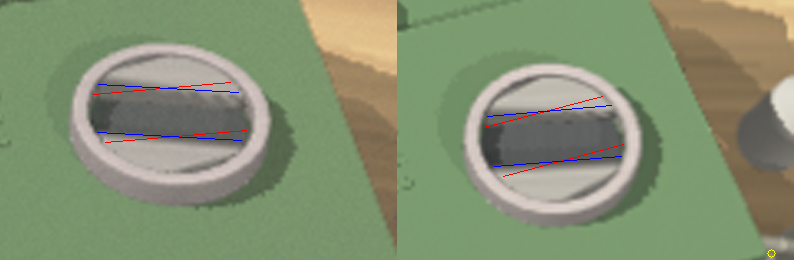

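>>> jog_arm(steps=[-2,-2.8,2.3,-0.05,1,-4,-5.6,4.6,-0.1,1,-6,-8.4,6.9,-0.15,1,-7,-11.2,9.2,-0.2,1,-7,-14,11.5,-0.25,1,-7,-16.8,13.8,-0.3,1,-7,-19.6,16.1,-0.35,1,-7,-22.4,18.4,-0.4,1,-7,-25.2,20.7,-0.45,1,-7,-28,23,-0.5,1])

```text
time: 1.43
ee_pos: [0.3941, 0.3077, 0.3016]
eef_rot: [-0.026, 0.706, 0.027, 0.707]
force: [0.2, 0.7, -0.1]
grip_width: -0.0003
```

```bash
cat >> h.py <<'E'
def st():
    o=get_obs(); R=Ro.from_quat(o["eef_rot"]).as_matrix()
    print("t",round(o["time"],2),"p",np.round(o["ee_pos"],4),"yawy",round(np.arctan2(R[1,1],R[0,1]),3),"f",np.round(o["force"],1),"tq",np.round(o["torque"],2),"w",round(o["grip_width"],4),"q7",np.round(o["qpos"],2))
    return np.array(o["ee_pos"]),R
def to(t): p,R=st(); print("tool shift cm",np.round(R.T@(np.array(t)-p)*100,2))
E
python3 -c "
from h import *
to([.486,-.038,.3])"
```

```text
t 1.43 p [0.3941 0.3077 0.3016] yawy 1.645 f [ 0.2  0.7 -0.1] tq [-0.   -0.02 -0.03] w -0.0003 q7 [-0.71  0.25 -0.09  2.02  0.03  0.88  0.84]
tool shift cm [  0.15 -35.16   6.59]
```

>>> jog_arm(steps=[0,-3.9,0.7,0,1,0,-7.8,1.4,0,1,0,-11.7,2.2,0,1,0,-15.6,2.9,0,1,0,-19.5,3.6,0,1,0,-23.4,4.4,0,1,0,-27.3,5.1,0,1,0,-31.2,5.8,0,1,0,-35.1,6.6,0,1,0,-35.1,6.6,0,1])

```text
time: 2.27
ee_pos: [0.4863, -0.0435, 0.3018]
eef_rot: [-0.023, 0.706, 0.021, 0.707]
force: [0.5, 0.6, 0.2]
grip_width: -0.0001
```

```bash
python3 -c "
from h import *
to([.480,-.039,.225])
cv2.imwrite('pics/t1.png',get_image('top'))"
```

```text
t 2.27 p [ 0.4863 -0.0435  0.3018] yawy 1.634 f [0.5 0.6 0.2] tq [ 0.01  0.03 -0.03] w -0.0001 q7 [-0.12  0.23  0.11  2.05 -0.03  0.87  1.64]
tool shift cm [ 7.68  0.51 -0.62]
```

View pics/t1.png

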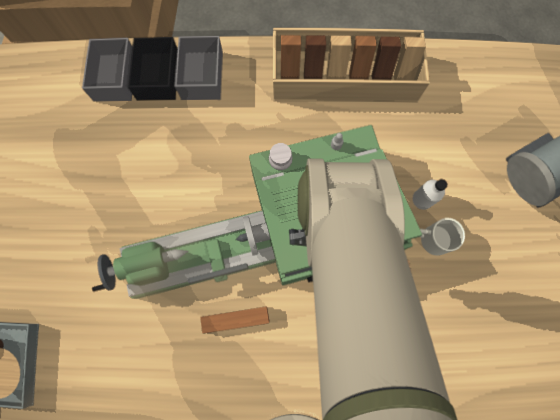

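>>> jog_arm(steps=[2.5,0.3,-0.3,0,1,5,0.4,-0.6,0,1,6.5,0.4,-0.6,0,1,7.2,0.4,-0.6,0,1,7.9,0.4,-0.6,0,1,8.5,0.4,-0.7,0,1,9.1,0.4,-0.7,0,1,9.7,0.4,-0.8,0,1,10.3,0.4,-0.9,0,1,10.9,0.4,-0.9,0,1])

```text
time: 3.15
ee_pos: [0.4756, -0.0326, 0.192]
eef_rot: [-0.025, 0.707, 0.025, 0.707]
force: [-2.1, -0.3, 3.3]
grip_width: -0.0002
```

```bash
python3 -c "
from h import *
to([.474,-.040,.160])"
```

```text
t 3.15 p [ 0.4756 -0.0326  0.192 ] yawy 1.643 f [-2.1 -0.3  3.3] tq [-0.1   0.32 -0.01] w -0.0002 q7 [-0.11  0.36  0.08  2.2  -0.05  0.58  1.65]
tool shift cm [ 3.2  -0.72 -0.21]
```

>>> jog_arm(steps=[0.6,0,0,0,1,1.2,-0.1,0,0,1,1.7,-0.2,0,0,1,2.2,-0.3,0,0,1,2.6,-0.3,0,0,1,2.9,-0.3,0,0,1,3.1,-0.3,0,0,1,3.3,-0.3,0,0,1,3.3,-0.3,0,0,1,3.3,-0.3,0,0,1])

```text
time: 3.98
ee_pos: [0.4758, -0.0357, 0.16]
eef_rot: [-0.025, 0.707, 0.025, 0.707]
force: [-4.7, 0.1, 14.2]
grip_width: -0.0002
```

```bash
python3 -c "
from h import *
to([.474,-.040,.160])"
```

```text
t 3.98 p [ 0.4758 -0.0357  0.16  ] yawy 1.643 f [-4.7  0.1 14.2] tq [ 0.04  1.06 -0.01] w -0.0002 q7 [-0.1   0.42  0.07  2.23 -0.06  0.5   1.67]
tool shift cm [-0.   -0.42 -0.21]
```

>>> jog_arm(steps=[0.3,0,0,0,1,0.3,0,0,0,1,0.3,0,0,0,1,0.3,0,0,0,1,-1,0,0,0,1,-4,0,0,0,1,-8,0,0,0,1,-8,4,0,0,1,-8,8,-4,0,1,-8,12,-7,0,1])

```text
time: 4.82
ee_pos: [0.4136, 0.063, 0.2399]
eef_rot: [-0.025, 0.706, 0.025, 0.708]
force: [0.1, 1.9, -0.4]
grip_width: 0.0002
```

Run:
```python
from h import *
st()
for c in ("scene","top"):
    cv2.imwrite(f"pics/{c}2.png",get_image(c))
    for n in ("push_spot","slot","collar","panel_hinge"):
        r=tip_of(n,c); print(n,[(x["confidence"],x["position"]) for x in r][:2])
a=cv2.imread("pics/scene2.png")[120:320,200:480]; b=cv2.imread("pics/top2.png")[100:300,200:480]
cv2.imwrite("pics/both2.png",cv2.resize(np.vstack([a,b]),None,fx=1.5,fy=1.5))
```

```text
t 4.82 p [0.4136 0.063  0.2399] yawy 1.642 f [ 0.1  1.9 -0.4] tq [ 0.07  0.04 -0.  ] w 0.0002 q7 [-0.34  0.22  0.06  2.26 -0.02  0.66  1.38]
push_spot [(0.95, [0.473, -0.045, 0.1616]), (0.67, [0.643, -0.3404, -0.0019])]
slot [(0.86, [0.5763, -0.1342, 0.1615])]
collar [(0.98, [0.5768, -0.1337, 0.157])]
panel_hinge [(0.78, [0.6811, -0.057, 0.1482])]
push_spot [(0.57, [0.4754, -0.0455, 0.1577]), (0.27, [0.7018, 0.0305, 0.1518])]
slot [(0.62, [0.5785, -0.134, 0.1664]), (0.47, [0.6406, -0.3387, -0.0016])]
collar [(0.84, [0.5847, -0.1371, 0.1591])]
panel_hinge [(0.73, [0.6819, -0.0598, 0.1528])]
```

View pics/both2.png

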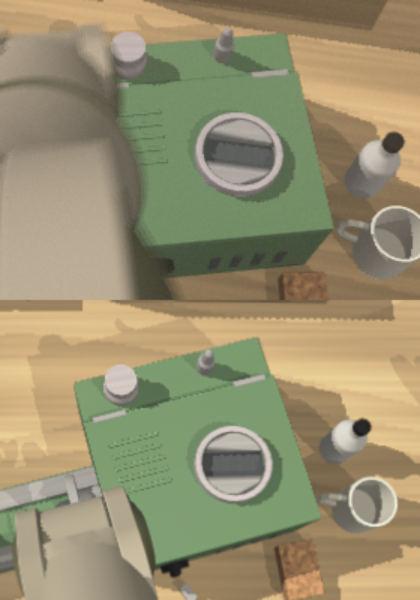

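The panel now looks shut: the front gap has gone and push_spot reads z≈0.160. Next I'll overlay the collar and slot model to refine the centre and cam angle.

Run:
```python
from h import *
from scipy.ndimage import map_coordinates
yaw=np.load("fit.npy")[2]
imgs={c:cv2.imread(f"pics/{c}2.png") for c in ("scene","top")}
# fit collar rim circle by gradient of saturation: collar bright grey vs green (outer r57 z.178)
sm={c:cv2.GaussianBlur(cv2.cvtColor(i,cv2.COLOR_BGR2HSV)[...,1].astype(float),(0,0),0.8) for c,i in imgs.items()}
a=np.linspace(0,2*np.pi,90)
def ring(c,x,y,r,z): 
    p=proj(c,np.c_[x+r*np.cos(a),y+r*np.sin(a),0*a+z]); return map_coordinates(sm[c],[p[:,1],p[:,0]],order=1)
from scipy.optimize import minimize
for cs in (["scene"],["top"],["scene","top"]):
    f=lambda v:-sum((ring(c,*v,.0605,.178)-ring(c,*v,.0535,.178)).clip(-10,90).mean() for c in cs)
    r=minimize(f,[.577,-.134],method="Nelder-Mead",options=dict(initial_simplex=[[.577,-.134],[.581,-.134],[.577,-.130]]));print(cs,r.x,r.fun)
cx,cy=r.x
out=[]
for c in imgs:
    p=proj(c,[[cx,cy,.17]])[0].astype(int); o=p-50
    z=cv2.resize(imgs[c][o[1]:o[1]+100,o[0]:o[0]+100],None,fx=4,fy=4,interpolation=cv2.INTER_CUBIC)
    D=lambda W,col,cl:cv2.polylines(z,[((proj(c,W)-o+.5)*4).astype(np.int32)],cl,col,1)
    D(np.c_[cx+.057*np.cos(a),cy+.057*np.sin(a),0*a+.178],(0,255,255),True)
    for cam,col in ((.15,(0,0,255)),(.25,(255,0,0))):
        u=yaw+np.pi/2-cam; d=np.array([np.cos(u),np.sin(u)]); n=np.array([-d[1],d[0]])
        for w in (-.019,.019): D(np.c_[[np.r_[np.array([cx,cy])+l*d+w*n,.177] for l in (-.04,.04)]],col,False)
    out.append(z)
cv2.imwrite("pics/fit2.png",np.hstack(out))
```

```text
['scene'] [ 0.57420446 -0.13202794] -36.43808059662605
['top'] [ 0.57576883 -0.13012373] -43.03143443653688
['scene', 'top'] [ 0.57513018 -0.13105213] -76.84374332632618
```

View pics/fit2.png

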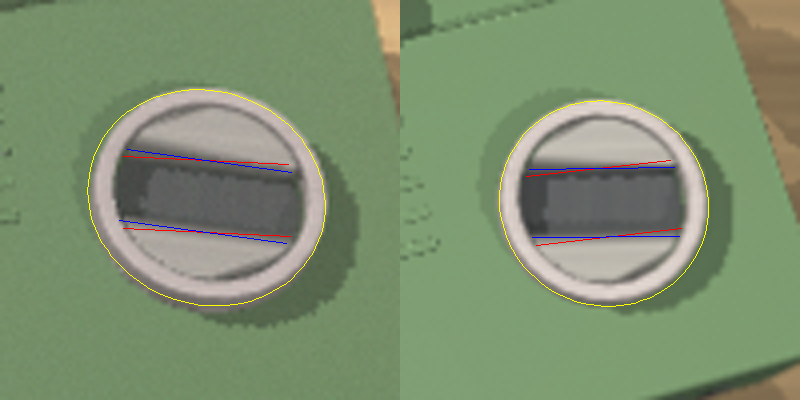

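```bash
python3 -c "
from h import *
to([.576,-.157,.21])"
```

```text
t 5.32 p [0.4139 0.0614 0.2392] yawy 1.641 f [-0.4 -0.1 -1.1] tq [-0.03  0.01  0.03] w 0.0 q7 [-0.34  0.22  0.06  2.26 -0.02  0.66  1.38]
tool shift cm [  2.92 -22.93  14.64]
```

>>> jog_arm(steps=[0,-3,1.9,0,1,0,-6,3.8,0.01,1,0,-9,5.7,0.02,1,0,-12,7.7,0.03,1,0,-15,9.6,0.04,1,0,-18,11.5,0.05,1,0,-21,13.4,0.05,1,1,-22.9,14.6,0.05,1,2.5,-22.9,14.6,0.05,1,2.9,-22.9,14.6,0.05,1])

```text
time: 6.15
ee_pos: [0.5749, -0.1578, 0.2079]
eef_rot: [-0.007, 0.708, 0.007, 0.706]
force: [-1.1, 0.9, 0.1]
grip_width: -0.0003
```

```bash
python3 -c "
from h import *
to([.576,-.157,.168])
cv2.imwrite('pics/s3.png',cv2.resize(get_image('scene')[120:320,220:500],None,fx=2,fy=2))"
```

```text
t 6.15 p [ 0.5749 -0.1578  0.2079] yawy 1.59 f [-1.1  0.9  0.1] tq [ 0.05  0.03 -0.07] w -0.0003 q7 [ 0.08  0.47  0.13  1.93 -0.09  0.74  1.85]
tool shift cm [3.99 0.08 0.12]
```

View pics/s3.png

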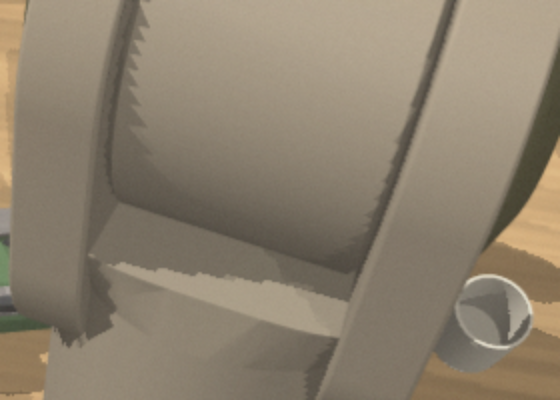

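The arm hides the cam, so I'll go by the measured pose and feel for contact as I descend.

>>> jog_arm(steps=[0.8,0,0.1,0,1,1.6,0,0.1,0,1,2.2,0,0.1,0,1,2.6,0,0.1,0,1,3,0,0.1,0,1,3.3,0,0.1,0,1,3.6,0,0.1,0,1,3.9,0,0.1,0,1,4.1,0,0.1,0,1,4.1,0,0.1,0,1])

```text
time: 7.03
ee_pos: [0.5763, -0.1556, 0.1689]
eef_rot: [-0.008, 0.707, 0.008, 0.707]
force: [0.0, -0.1, 1.1]
grip_width: -0.0
```

Run:
```python
from h import *
p,R=st()
# arc rows: centre C, r=25mm, slot yaw phi from 1.593 to end; lead so that finger (half width 11) touches wall: lateral play 8mm
C=np.array([.5755,-.132]); 
y0=np.arctan2(R[1,1],R[0,1])
for k,cam in enumerate(np.linspace(0,1.5,16)):
    psi=1.593-cam      # tool/slot dir
    d=-np.array([np.cos(psi),np.sin(psi)]); n=np.array([d[1],-d[0]]) # clockwise tangent
    t=C+.025*d+ .008*min(1,k/2)*n
    T=np.r_[t,p[2]]; print(k,round(cam,2),np.round(R.T@(T-p)*100,2),"twist",round(cam,2),t.round(3))
```

```text
t 7.03 p [ 0.5763 -0.1556  0.1689] yawy 1.593 f [ 0.  -0.1  1.1] tq [ 0.02  0.03 -0.04] w -0.0 q7 [ 0.09  0.52  0.12  1.96 -0.1   0.66  1.86]
0 0.0 [-0.   -0.14 -0.02] twist 0.0 [ 0.576 -0.157]
1 0.1 [ 0.   -0.09 -0.67] twist 0.1 [ 0.57  -0.157]
2 0.2 [ 0.    0.07 -1.3 ] twist 0.2 [ 0.563 -0.155]
3 0.3 [ 0.    0.21 -1.53] twist 0.3 [ 0.561 -0.154]
4 0.4 [ 0.    0.37 -1.73] twist 0.4 [ 0.559 -0.152]
5 0.5 [ 0.    0.55 -1.92] twist 0.5 [ 0.557 -0.151]
6 0.6 [ 0.    0.75 -2.1 ] twist 0.6 [ 0.555 -0.149]
7 0.7 [ 0.    0.97 -2.25] twist 0.7 [ 0.554 -0.146]
8 0.8 [ 0.    1.19 -2.37] twist 0.8 [ 0.552 -0.144]
9 0.9 [ 0.    1.43 -2.48] twist 0.9 [ 0.551 -0.142]
10 1.0 [ 0.    1.68 -2.56] twist 1.0 [ 0.55  -0.139]
11 1.1 [ 0.    1.94 -2.61] twist 1.1 [ 0.55  -0.137]
12 1.2 [ 0.    2.2  -2.64] twist 1.2 [ 0.549 -0.134]
13 1.3 [ 0.    2.46 -2.65] twist 1.3 [ 0.549 -0.132]
14 1.4 [ 0.    2.73 -2.62] twist 1.4 [ 0.549 -0.129]
15 1.5 [ 0.    2.98 -2.57] twist 1.5 [ 0.55  -0.126]
```

>>> jog_arm(steps=[0.2,-0.1,-0.6,0.1,1,0.2,0.1,-1.3,0.2,1,0.2,0.2,-1.5,0.3,1,0.2,0.4,-1.7,0.4,1,0.2,0.5,-1.9,0.5,1,0.2,0.7,-2.1,0.6,1,0.2,0.9,-2.2,0.65,1,0.2,1.0,-2.3,0.7,1,0.2,1.0,-2.3,0.7,1,0.2,1.0,-2.3,0.7,1])

```text
time: 7.87
ee_pos: [0.5568, -0.1464, 0.1683]
eef_rot: [0.235, 0.664, -0.235, 0.669]
force: [7.7, -0.7, -1.8]
grip_width: 0.0002
```

```bash
cat > arc.py <<'E'
from h import *
p,R=st()
C=np.array([.5755,-.132])
psi0=np.arctan2(R[1,1],R[0,1])
for lead in (.008,.012):
  for psi in np.arange(psi0,0.2,-.1):
    d=-np.array([np.cos(psi),np.sin(psi)]); n=np.array([d[1],-d[0]])
    t=C+.025*d+lead*n
    print(lead,"psi",round(psi,2),np.round(R.T@(np.r_[t,.167]-p)*100,2),"tw",round(psi0-psi,2))
q=-np.array([np.cos(psi0),np.sin(psi0)]); n=np.array([q[1],-q[0]]); e=p[:2]-C; print("radial,lat mm",1e3*e@q,1e3*e@n)
E
python3 arc.py
```

```text
t 7.87 p [ 0.5568 -0.1464  0.1683] yawy 0.893 f [ 7.7 -0.7 -1.8] tq [-0.28 -1.79 -0.06] w 0.0002 q7 [-0.06  0.52  0.32  2.03 -0.27  0.63  1.33]
0.008 psi 0.89 [ 0.12 -0.21 -0.24] tw 0.0
0.008 psi 0.79 [ 0.12 -0.11 -0.49] tw 0.1
0.008 psi 0.69 [ 0.12  0.   -0.72] tw 0.2
0.008 psi 0.59 [ 0.12  0.14 -0.95] tw 0.3
0.008 psi 0.49 [ 0.12  0.3  -1.15] tw 0.4
0.008 psi 0.39 [ 0.12  0.48 -1.34] tw 0.5
0.008 psi 0.29 [ 0.12  0.68 -1.52] tw 0.6
0.012 psi 0.89 [ 0.12 -0.21 -0.64] tw 0.0
0.012 psi 0.79 [ 0.12 -0.07 -0.89] tw 0.1
0.012 psi 0.69 [ 0.12  0.08 -1.12] tw 0.2
0.012 psi 0.59 [ 0.12  0.26 -1.33] tw 0.3
0.012 psi 0.49 [ 0.12  0.46 -1.52] tw 0.4
0.012 psi 0.39 [ 0.12  0.67 -1.7 ] tw 0.5
0.012 psi 0.29 [ 0.12  0.91 -1.85] tw 0.6
radial,lat mm 22.935679961574184 5.566042359932797
```

>>> jog_arm(steps=[0,0.1,-0.3,0.1,1,0,0.2,-0.6,0.2,1,0,0.4,-0.9,0.3,1,0,0.6,-1.1,0.4,1,0,0.8,-1.3,0.5,1,0,1.0,-1.4,0.6,1,0,1.1,-1.5,0.63,1,0,1.2,-1.6,0.63,1,0,1.3,-1.7,0.63,1,0,1.3,-1.7,0.63,1])

```text
time: 8.7
ee_pos: [0.5522, -0.1309, 0.1687]
eef_rot: [0.431, 0.556, -0.431, 0.565]
force: [10.2, -17.3, -7.2]
grip_width: -0.0003
```

```bash
python3 arc.py
```

```text
t 8.7 p [ 0.5522 -0.1309  0.1687] yawy 0.26 f [ 10.2 -17.3  -7.2] tq [-3.72 -2.12 -0.13] w -0.0003 q7 [-0.22  0.54  0.52  2.05 -0.43  0.64  0.84]
0.008 psi 0.26 [ 0.16 -0.28 -0.09] tw 0.0
0.012 psi 0.26 [ 0.16 -0.28 -0.49] tw 0.0
radial,lat mm 22.238682937539757 7.090015843017951
```

>>> jog_arm(steps=[0,0,-0.2,0,1,0,0,-0.3,0,1,0,0,-0.3,0,1,0,0,-0.3,0,1,0,-0.1,0.4,0,1,0,-0.1,0.8,0,1,-0.5,-0.1,0.9,0,1,-2.5,-0.1,0.9,0,1,-6,-0.1,0.9,0,1,-9,-0.1,0.9,0,1])

```text
time: 9.53
ee_pos: [0.5488, -0.1337, 0.2585]
eef_rot: [0.43, 0.562, -0.43, 0.561]
force: [0.5, 0.4, 0.1]
grip_width: 0.0002
```

```bash
python3 -c "
from h import *
to([.40,.12,.28])"
```

```text
t 9.53 p [ 0.5488 -0.1337  0.2585] yawy 0.263 f [0.5 0.4 0.1] tq [-0.01 -0.1   0.  ] w 0.0002 q7 [-0.29  0.43  0.61  1.97 -0.32  0.85  0.76]
tool shift cm [ -2.11  -7.77 -28.37]
```

>>> jog_arm(steps=[-1,-0.8,-3,0,1,-2,-1.6,-6,0,1,-2,-2.4,-9,0,1,-2,-3.2,-12,0,1,-2,-4,-15,0,1,-2,-4.9,-18,0,1,-2,-5.7,-21,0,1,-2,-6.5,-24,0,1,-2,-7.3,-27,0,1,-2,-7.7,-28.3,0,1])

```text
time: 10.37
ee_pos: [0.3989, 0.1221, 0.2774]
eef_rot: [0.429, 0.563, -0.429, 0.561]
force: [0.2, 0.2, -0.3]
grip_width: -0.0002
```

Run:
```python
from h import *
st()
yaw=np.load("fit.npy")[2]; cx,cy=.5755,-.132; a=np.linspace(0,2*np.pi,90)
out=[]
for c in ("scene","top"):
    im=get_image(c); cv2.imwrite(f"pics/{c}4.png",im)
    print(c,[(n,[(x["confidence"],x["position"]) for x in tip_of(n,c)][:1]) for n in ("push_spot","chuck_key","wax_tin","drive_centre","oil_bottle","mug","sanding_block","wood_blank")])
    p=proj(c,[[cx,cy,.17]])[0].astype(int); o=p-50
    z=cv2.resize(im[o[1]:o[1]+100,o[0]:o[0]+100],None,fx=4,fy=4,interpolation=cv2.INTER_CUBIC)
    D=lambda W,col,cl:cv2.polylines(z,[((proj(c,W)-o+.5)*4).astype(np.int32)],cl,col,1)
    for cam,col in ((1.57,(0,0,255)),(1.42,(255,0,0))):
        u=yaw+np.pi/2-cam; d=np.array([np.cos(u),np.sin(u)]); n=np.array([-d[1],d[0]])
        for w in (-.019,.019): D(np.c_[[np.r_[np.array([cx,cy])+l*d+w*n,.177] for l in (-.04,.04)]],col,False)
    out.append(z)
cv2.imwrite("pics/fit4.png",np.hstack(out))
```

```text
t 10.37 p [0.3989 0.1221 0.2774] yawy 0.267 f [ 0.2  0.2 -0.3] tq [-0.04 -0.03 -0.04] w -0.0002 q7 [-0.95  0.18  0.63  2.23 -0.16  0.77  0.04]
scene [('push_spot', [(0.56, [0.4739, -0.0429, 0.1616])]), ('chuck_key', [(0.86, [0.3655, -0.1026, 0.0054])]), ('wax_tin', [(0.84, [0.7003, 0.0305, 0.1511])]), ('drive_centre', [(0.77, [0.7353, -0.0981, 0.1476])]), ('oil_bottle', [(0.57, [0.6436, -0.341, -0.0018])]), ('mug', [(0.81, [0.5359, -0.3654, 0.0004])]), ('sanding_block', [(0.91, [0.4347, -0.2642, -0.0006])]), ('wood_blank', [(0.79, [0.3407, 0.1403, -0.0021])])]
top [('push_spot', [(0.8, [0.4765, -0.0424, 0.1582])]), ('chuck_key', []), ('wax_tin', [(0.96, [0.7002, 0.0328, 0.1514])]), ('drive_centre', [(0.44, [0.7328, -0.096, 0.1513])]), ('oil_bottle', [(0.75, [0.641, -0.3415, 0.0009])]), ('mug', [(0.58, [0.5347, -0.3674, 0.0027])]), ('sanding_block', [(0.78, [0.4367, -0.2603, 0.0038])]), ('wood_blank', [])]
```

View pics/fit4.png

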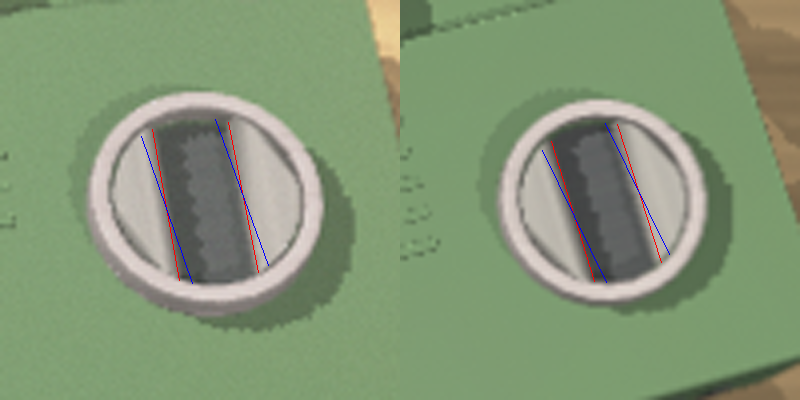

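View pics/scene4.png

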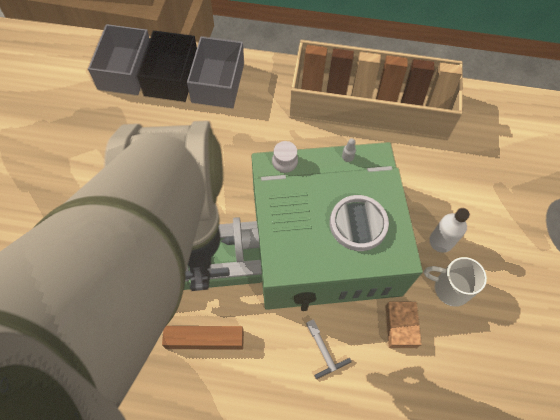

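The slot lies on the 1.57 (red) line in both views. Every bystander is at the same pixels as at the start, and the arm is clear at z≈0.28 with about zero force.

```bash
python3 -c "
from h import *
st(); print(close_job())"
```

```text
t 11.27 p [0.4016 0.1189 0.2773] yawy 0.263 f [ 0.1  0.2 -0.5] tq [ 0.03 -0.02 -0.02] w -0.0001 q7 [-0.95  0.18  0.63  2.23 -0.16  0.77  0.05]
the job is handed in; nothing more can be done
None
```

The panel is shut and locked, and I handed the job in at 11.3 s; the hand-in reports no verdict. I pushed the panel down at push_spot with the closed fingertips, set them in one half of the slot, and turned the cam clockwise in an arc until it stopped.

**Panel:** it came to rest at z = 0.160 under a push of about 14 N. After locking, both cameras put push_spot at 0.158–0.162, where 0.160 is shut.

**Cam:** the force rose to about 20 N at the end of the turn, against the roughly 5 N that turning takes, so it reached the stop. In both views the slot edges lie on the lines drawn for 1.57 rad, clearly apart from those for 1.42 rad.

**Bystanders:** in the last scene picture all seven appear at their starting positions. I judged this by eye, without a numerical comparison. The top view's detector missed the chuck key and the wood blank, so those two rest on the scene view alone.

**Arm:** it finished clear at z ≈ 0.28, with no significant force on the tool.

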